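# Turn a print roller once round on its checking stand, then hold the tail centre open

### The arm

A 6-joint arm with a two-finger parallel gripper is mounted at the origin on the work surface. World frame = base frame: x ahead of the robot, y to its left, z up, the work surface at z = 0. Lengths are in m, angles in rad, forces in N, time in s.
With the tool pointing down it reaches from about 0.35 to 0.975 m from the base axis. Payload 4.9 kg.
Tool frame: the origin (TCP) lies at the very end of the fingers, on their centre line; the grasp point (between the pads) lies 19 mm behind it (ctrl.grasp_offset is the distance from the TCP to the grasp point, in m); z points along the fingers, y is the line along which they close (so a half turn about z gives the same grasp; the last joint's range is limited). The gripper opens to 85 mm and grips with 20 to 120 N. Pads are 22 mm wide; open, the fingers measure 114 mm over their backs; the gripper's body (76 mm by 85 mm) begins 54 mm behind the grasp point. The pads swing forward as they close: fully open they stand 13 mm farther back than shut.
Start: joints at [-1.39, 0.053, 1.613, -0, 1.476, -0.119], TCP at [0.185, -0.597, 0.195] pointing down, gripper open.
Joint ranges: [-3.01, 3.01], [-1.01, 2.22], [0.06, 2.58], [-1.02, 4.17], [0.09, 2.62], [-3.14, 3.14]. Speed limits (rad/s): [2.57, 2.57, 3.14, 3.14, 3.14, 3.14].

### API

Orientations are given as a rotation vector (axis times angle).
In Python, from station import ctrl, optics gives the robot as it stands.
- The arm moves only by the shell command python3 -m handwheel 'ROWS' [OPENING] [FORCE]. ROWS is JSON, a list of rows, each an object of numbers: "tx", "ty", "tz": the shift along the tool's x, y, z in mm; "roll": the turn about the tool's z in rad. A call has 1 to 12 rows; each row shifts and turns the commanded pose from where the row before left it, along the tool's axes as they then stand; what a row does not reach is not made up. A row lasts 1/12 s, in which the tool goes at most 41.7 mm and 7.16 degrees, less where a joint would pass 70% of its speed; a pose out of reach is approached as far as the arm can. A call with a gripper value outside its range is refused whole. OPENING is the finger opening in mm, from 0 to 85.4, set as the call begins (- or left out, the last holds). The fingers move at their own pace and stop on an object; FORCE is the grip in N (left out, the last holds). Time passes only in rows, so rows that do not move let the fingers close. It gives the time, the measured TCP pose, the force, the opening and the grip force at its end, in the units of the state.
- ctrl.get_obs(): the state, without advancing time (a new reading comes with each control period).
- optics.get_image(name): name is "scene" or "top" or "wrist"; returns (picture, depth): 400x640x3 uint8, red, green, blue; 400x640 float32, m along the optical axis (not along the pixel's ray), 0 where there is no reading.
- optics.camera_params(name): a dict with "mtx" (3x3 intrinsics, pixels), "extrinsics" (4x4, takes a point from camera to world coordinates); the wrist camera has in their place "tool_from_camera" (4x4, takes a point from camera to tool coordinates, whose origin is the TCP and whose axes are the flange's). Camera axes: x right, y down, z forward; pixel columns grow to the right and rows downward; lengths in m; the calibration is good to about 2 mm. A picture is of the moment at which its call begins: read the wrist's pose just before it. camera_params takes no time and is no camera call.
- ctrl.finish_job(): hands the job in; it is judged then, once.
The state is a dict: "t": time; "q": joint angles; "dq": joint speeds; "effort": joint torques, N m; "tool_pos": TCP position; "tool_rot": TCP orientation; "contact_force": force on the tool from outside, world axes, zero at the start; "wrist_torque": the same for the moment, N m; "opening": finger opening in m; "grip_force": force on a finger pad.
Only numpy, scipy, OpenCV 4.12 (cv2) and the standard library are available. Lean on these libraries where they do the work, as an engineer would, in place of code of your own. Each camera call takes 0.05 s, during which the arm holds its last target. There are 200 camera calls.

### The job

The carved print roller is up on the checking stand against the dial gauge. With the crank grip on the handwheel, turn the roller clockwise (seen from the handwheel end) until the grip stands straight up, then on through exactly one full turn until it stands straight up again, and leave it there; only then draw the spring-loaded tail centre back by its upright handle until the line on the handle's plate meets the line on the brass sliding mark, and finish still holding it there against the spring so that the roller can be taken off. Leave the brass mark as it is set, keep off the gauge and do not disturb the things lying around.

Things in the scene. Friction and masses are not known exactly. Their poses are not given: they have to be found in the camera images.
- stand: grey cast checking stand fixed on the table, its spindle axis along its own y, 125 mm above the table. Origin on the table under the roller: own x away from the robot, own y from handwheel (-y) to tail centre (+y), z up; yaw within 0.26 rad. Bed 110 mm wide (feet 140), y -145 to +255 mm, top 34 mm high; head pedestal y -138 to -88 mm, 159 mm high
- roller_mid (a point): centre of the carved wooden roller, on the spindle axis at (0, 19, 125) mm in the stand's frame; 84 mm in diameter (top 167 mm high), from stand y -62 to +100 mm
- tail_top (a point): middle of the tailstock's flat top, at (0, 197, 150) mm in the stand's frame; the tailstock is 62 mm wide, from stand y 135 to 260 mm (spring cap to 282 mm), with a slot along y in its top for the pull handle
- crank (a joint): angle (rad) of spindle, handwheel and roller, which turn as one: 0 with the crank grip straight up, growing clockwise as seen from the handwheel end (looking along stand +y; the top goes away from the robot). Counts on past 6.28, no stops; starts at -1.6 to -0.6 (grip on the robot's side, below the top). Friction 0.11 N m (2 N at the grip); stays where left
- crank_hub (a point): centre of the handwheel's outer face on the spindle axis: at (0, -160, 125) mm in the stand's frame. The wheel is an aluminium disc 148 mm in diameter, 12 mm thick, beyond the end of the bed
- crank_grip (a point): point to hold on the crank grip, 58 mm from the spindle axis and 56 mm out from the wheel's face. The grip is a black cylinder 22 mm in diameter parallel to the axis, standing out from 8 to 88 mm in front of the wheel's face, and revolves freely on its pin
- pull_handle: spring-loaded tail centre with its upright handle: steel stem out of the tailstock's slot, black round grip 22 mm in diameter, 53 mm tall, top 215 mm above the table. Slides along stand +y, 65 mm at most. Origin on the spindle axis, at (0, 155 mm + travel, 125) mm in the stand's frame; starts closed (travel 0). Spring: 6.3 N at 0, plus 180 N per m of travel; snaps shut when let go
- pull_grip (a point): point to hold in the black grip of the pull handle, on its centre line, 195 mm above the table, 20 mm below its top
- pull_index (a point): end of the dark line on the steel plate at the foot of the pull handle (plate 12 mm wide in y), 155 mm above the table, at its stand +x edge
- mark_line (a point): inner end of the dark line on the brass sliding mark (10 mm wide in y), which is clamped on the +x edge of the tailstock's top, 155 mm above the table. The centre is drawn far enough when pull_index has the same stand y as this line
- draw_mark (a joint): setting (m) of the brass mark along stand +y = the handle's travel from closed at which the two lines meet; between 0.028 and 0.052
- gauge: dial gauge on a magnetic post, 160 mm high, at the roller's side away from the robot (stand x 45 to 175, y 43 to 110 mm); origin equals the stand's. Do not touch
- block_large: loose hand-printing block of dark wood with a grip on top, 170 x 120 x 70 mm; bystander, origin under its centre
- block_border: loose long printing block, 160 x 60 x 70 mm; bystander, origin under its centre
- block_small: loose small printing block, 90 x 80 x 70 mm; bystander, origin under its centre
- colour_jar: closed glass jar 72 mm in diameter, 100 mm tall; bystander, origin under its centre
- tape_roll: roll of paper tape 100 mm in diameter, 25 mm high; bystander, origin under its centre
- brush: flat brush 200 mm long lying between stand and robot along the bed, 20 mm high; bystander, origin under its middle
- spanner: spanner 180 mm long lying beyond the stand, 20 mm high; bystander, origin under its middle
- spare_centre: spare steel centre, a 34 mm wide cone-topped plug 54 mm tall standing beyond the tailstock; bystander, origin under its centre

How it is judged:
By the outcome, as a careful person would: the job done as asked, in the order asked, and still so for the second after the job is handed in, while the arm keeps its last pose, push and grip.
It also fails if it takes over 69 s, if anything falls off the work surface, if the arm or the gripper's body presses on something with over 40 N, if the wrist force passes 120 N, or if a joint passes its speed limit or range.

## Working session

There is one attempt and no reset: what is moved stays moved. The work goes in short steps, Python scripts to look and compute and a shell command to move; the robot and the scene stay as the last step left them, time stands still between calls to the robot, and variables do not carry over. Pictures are saved under pics/ and viewed, at most 10 in all, crops included, and the job is handed in when it is done.

```bash
ls; mkdir -p pics; python3 - <<'E'
from station import ctrl, optics
import cv2, numpy as np
o=ctrl.get_obs(); print({k:np.round(v,3) for k,v in o.items()})
for n in("scene","top"):
    im,d=optics.get_image(n); cv2.imwrite(f"pics/{n}0.png",im[:,:,::-1]); np.save(f"pics/{n}0.npy",d)
    p=optics.camera_params(n); print(n,p["mtx"],p["extrinsics"])
print(optics.camera_params("wrist"))
E
```

```text
pics
{'t': np.float64(0.0), 'q': array([-1.39 ,  0.053,  1.614, -0.   ,  1.476, -0.119]), 'dq': array([ 0.002, -0.001,  0.001, -0.   , -0.   ,  0.002]), 'effort': array([ 0.0000e+00, -3.9368e+01, -3.7018e+01, -0.0000e+00,  7.0000e-03,
       -0.0000e+00]), 'tool_pos': array([ 0.184, -0.596,  0.193]), 'tool_rot': array([-3.104, -0.469,  0.   ]), 'contact_force': array([ 0.071, -0.768,  0.092]), 'wrist_torque': array([-0.014, -0.015,  0.029]), 'grip_force': np.float64(0.0), 'opening': np.float64(0.085)}
scene [[378.19725566   0.         328.40691721]
 [  0.         378.19725566 198.87606092]
 [  0.           0.           1.        ]] [[-0.82335939  0.32359541 -0.46622455  1.06480187]
 [ 0.56749765  0.4621103  -0.68146936  0.75231382]
 [-0.00507319 -0.82567553 -0.56412249  0.790761  ]
 [ 0.          0.          0.          1.        ]]
top [[364.78238135   0.         314.13346438]
 [  0.         364.78238135 198.51037065]
 [  0.           0.           1.        ]] [[-0.01234581 -0.99785597  0.06427319  0.47674734]
 [-0.99982674  0.01321461  0.01310978 -0.03201444]
 [-0.01393101 -0.0641002  -0.99784623  1.22101185]
 [ 0.          0.          0.          1.        ]]
{'mtx': array([[277.25552806,   0.        , 322.16176924],
       [  0.        , 277.25552806, 199.30260176],
       [  0.        ,   0.        ,   1.        ]]), 'tool_from_camera': array([[ 5.19285066e-04, -9.47255272e-01, -3.20479610e-01,
         8.25199349e-02],
       [ 9.99999717e-01,  3.17688684e-04,  6.81330830e-04,
         8.75457259e-04],
       [-5.43581475e-04, -3.20479873e-01,  9.47255169e-01,
        -1.79242600e-01],
       [ 0.00000000e+00,  0.00000000e+00,  0.00000000e+00,
         1.00000000e+00]])}
```

View pics/top0.png

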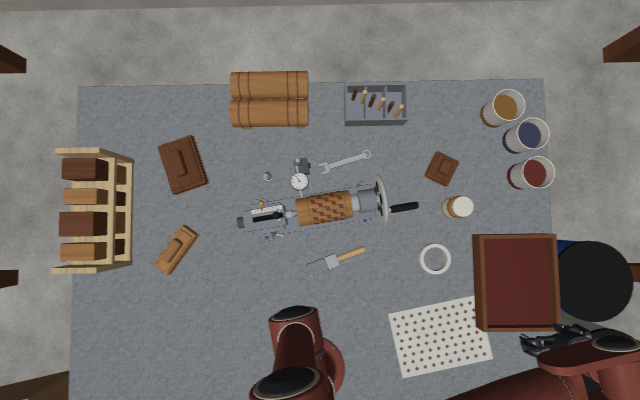

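View pics/scene0.png

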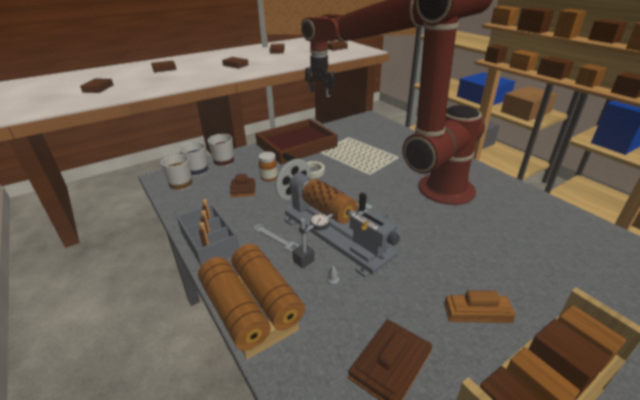

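```bash
cat > h.py <<'E'
from station import ctrl, optics
import cv2, numpy as np
from scipy.spatial.transform import Rotation as R
def tool():
    o=ctrl.get_obs(); T=np.eye(4); T[:3,:3]=R.from_rotvec(o["tool_rot"]).as_matrix(); T[:3,3]=o["tool_pos"]; return T
def cam(n,T=None):
    p=optics.camera_params(n); E=p["extrinsics"] if n!="wrist" else T@p["tool_from_camera"]; return p["mtx"],E
def unproj(K,E,u,v,z):
    u,v,z=map(np.asarray,(u,v,z)); c=np.stack([(u-K[0,2])/K[0,0]*z,(v-K[1,2])/K[1,1]*z,z],-1)
    return c@E[:3,:3].T+E[:3,3]
def proj(K,E,P):
    c=(np.asarray(P)-E[:3,3])@E[:3,:3]; q=c@K.T; return q[...,:2]/q[...,2:]
def ray(K,E,u,v,z):  # hit plane world z
    d=E[:3,:3]@np.array([(u-K[0,2])/K[0,0],(v-K[1,2])/K[1,1],1]); return E[:3,3]+d*(z-E[2,3])/d[2]
E
python3 - <<'E'
from h import *
im=cv2.imread("pics/top0.png"); d=np.load("pics/top0.npy")
c=im[150:250,225:425]; cv2.imwrite("pics/topc.png",cv2.resize(c,None,fx=4,fy=4,interpolation=cv2.INTER_CUBIC))
K,E=cam("top"); v,u=np.mgrid[150:250,225:425]; P=unproj(K,E,u,v,d[150:250,225:425])
for z0,z1,n in((.155,.175,"roller"),(.142,.157,"tail"),(.19,.22,"pull"),(.025,.04,"bed")):
    m=(P[...,2]>z0)&(P[...,2]<z1); Q=P[m]; 
    print(n,m.sum(),Q.min(0).round(3),Q.max(0).round(3),np.median(Q,0).round(3),cv2.minAreaRect((Q[:,:2]*1000).astype(np.float32)))
m=(P[...,2]>.03)&(P[...,1]<-.1); print(P[m][::6].round(3)[:60].tolist())
E
```

```text
roller 1462 [ 0.48  -0.315  0.155] [0.663 0.185 0.175] [ 0.522 -0.066  0.163] ((570.15771484375, -66.02127075195312), (499.5516357421875, 182.21649169921875), 89.28404235839844)
tail 1656 [ 0.453 -0.232  0.142] [0.66  0.208 0.157] [0.505 0.069 0.15 ] ((562.565185546875, -6.77911376953125), (197.61439514160156, 438.48187255859375), 3.430936098098755)
pull 142 [ 0.489 -0.226  0.19 ] [0.582 0.096 0.217] [ 0.533 -0.212  0.197] ((535.3699340820312, -63.283782958984375), (71.6988296508789, 323.9924011230469), 4.043400764465332)
bed 1137 [ 0.385 -0.37   0.025] [0.676 0.194 0.04 ] [0.497 0.031 0.033] ((537.3173828125, -94.52413940429688), (574.0011596679688, 258.0916748046875), 85.29412841796875)
[[0.617, -0.203, 0.14], [0.612, -0.206, 0.155], [0.608, -0.205, 0.163], [0.605, -0.202, 0.163], [0.607, -0.202, 0.127], [0.601, -0.211, 0.177], [0.598, -0.206, 0.173], [0.599, -0.202, 0.142], [0.594, -0.213, 0.18], [0.592, -0.205, 0.179], [0.593, -0.203, 0.137], [0.588, -0.212, 0.184], [0.588, -0.205, 0.162], [0.593, -0.204, 0.088], [0.582, -0.206, 0.186], [0.595, -0.183, 0.034], [0.59, -0.204, 0.08
[... 327 characters left out ...]
86, 0.033], [0.581, -0.205, 0.08], [0.572, -0.208, 0.177], [0.583, -0.101, 0.031], [0.583, -0.121, 0.035], [0.583, -0.14, 0.032], [0.583, -0.16, 0.031], [0.582, -0.182, 0.035], [0.573, -0.187, 0.138], [0.573, -0.206, 0.134], [0.567, -0.216, 0.194], [0.58, -0.114, 0.033], [0.58, -0.134, 0.033], [0.579, -0.153, 0.034], [0.57, -0.161, 0.137], [0.569, -0.178, 0.142], [0.569, -0.195, 0.146], [0.566, -0.208, 0.174], [0.568, -0.101, 0.137], [0.567, -0.118, 0.149], [0.576, -0.15, 0.032], [0.567, -0.157, 0.138], [0.566, -0.174, 0.145], [0.566, -0.191, 0.149], [0.565, -0.209, 0.152], [0.561, -0.218, 0.197], [0.564, -0.115, 0.151], [0.573, -0.143, 0.034], [0.564, -0.151, 0.144], [0.563, -0.168, 0.147]]
```

View pics/topc.png

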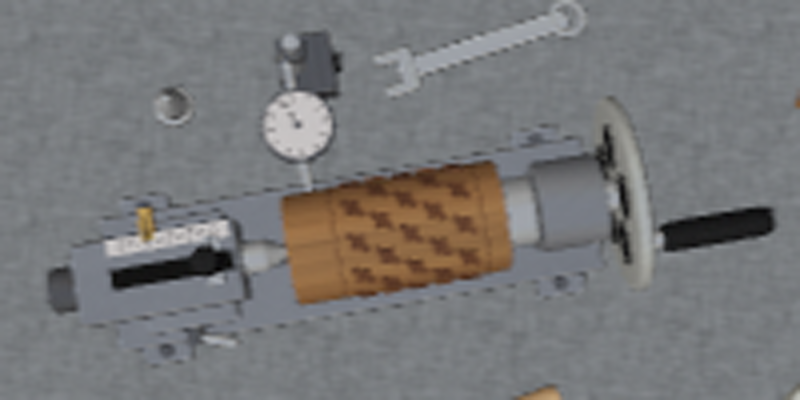

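```bash
python3 - <<'E'
from h import *
from scipy.optimize import least_squares
im=cv2.imread("pics/top0.png").astype(int); d=np.load("pics/top0.npy")
K,E=cam("top"); v,u=np.mgrid[150:250,225:425]; P=unproj(K,E,u,v,d[150:250,225:425]); C=im[150:250,225:425]
m=(C[...,2]-C[...,0]>35)&(P[...,2]>.125)&(u>290)&(u<356)&(P[...,2]<.18)
Q=P[m]; print(m.sum())
def st(p,Q):
    c,s=np.cos(p[2]),np.sin(p[2]); w=Q[:,:2]-p[:2]; return np.c_[w[:,0]*c+w[:,1]*s,-w[:,0]*s+w[:,1]*c,Q[:,2]]
f=lambda p:np.hypot(st([p[0],0,p[1]],Q)[:,0],Q[:,2]-.125-p[2])-.042
r=least_squares(f,[.52,.1,0],loss="soft_l1",f_scale=.002); print(r.x,np.std(f(r.x)))
x0,yaw,dz=r.x
S=st([x0,0,yaw],Q); ys=np.sort(S[:,1]); print("roller y ends",np.percentile(ys,[0,1,2,98,99,100]).round(4))
yo=(np.percentile(ys,1)+np.percentile(ys,99))/2-.019
o=np.array([x0-np.sin(yaw)*yo, np.cos(yaw)*yo]); print("origin",o,"yaw",yaw)
p=[*o,yaw]; A=st(p,P.reshape(-1,3))
for n,mm in (("tail",(abs(A[:,2]-.15)<.006)&(A[:,1]>.12)&(abs(A[:,0])<.05)),("grip",(A[:,1]<-.175)&(A[:,1]>-.25)&(A[:,2]>.05)),("wheel",(A[:,1]<-.14)&(A[:,1]>-.17)&(A[:,2]>.05)),("pull",(A[:,1]>.12)&(A[:,2]>.19))):
    print(n,mm.sum(),np.percentile(A[mm],[1,10,50,90,99],axis=0).round(4).tolist())
# brass mark px in crop (146,220)->full
for (cu,cv,z) in((146,222,.155),(146,240,.155)):
    print(st(p,ray(K,E,225+cu/4,150+cv/4,z)[None]))
E
```

```text
1511
[ 5.12065903e-01  1.57496193e-01 -2.53159646e-04] 0.002048108304738695
roller y ends [-0.1266 -0.1245 -0.1225  0.0307  0.0322  0.037 ]
origin [ 0.5222821  -0.06432907] yaw 0.1574961929524864
tail 827 [[-0.0304, 0.1355, 0.1444], [-0.0251, 0.1454, 0.1466], [-0.0003, 0.1999, 0.1495], [0.0254, 0.2466, 0.1524], [0.0415, 0.2573, 0.1554]]
grip 187 [[-0.0486, -0.2471, 0.1687], [-0.0464, -0.2398, 0.1719], [-0.0381, -0.2118, 0.1767], [-0.0298, -0.1829, 0.1802], [-0.0276, -0.1767, 0.1816]]
wheel 478 [[-0.0695, -0.169, 0.0795], [-0.0528, -0.1579, 0.1081], [-0.004, -0.1492, 0.1666], [0.0508, -0.1476, 0.1948], [0.0688, -0.1443, 0.1995]]
pull 48 [[-0.0095, 0.1435, 0.2009], [-0.0075, 0.1451, 0.2061], [-0.0011, 0.1528, 0.2133], [0.0062, 0.1611, 0.2156], [0.0081, 0.1627, 0.2169]]
[[0.0360887 0.1976254 0.155    ]]
[[0.0230681  0.19973434 0.155     ]]
```

```bash
cat >> h.py <<'E'
O=np.array([.5223,-.0643]); YAW=.1575
def w(p): # stand->world
    c,s=np.cos(YAW),np.sin(YAW); return np.array([O[0]+c*p[0]-s*p[1],O[1]+s*p[0]+c*p[1],p[2]])
def s_(P):
    c,s=np.cos(YAW),np.sin(YAW); a=np.asarray(P)[...,:2]-O; return np.stack([a[...,0]*c+a[...,1]*s,-a[...,0]*s+a[...,1]*c,np.asarray(P)[...,2]],-1)
def go(g): # shift in tool mm from present TCP to have TCP at stand point g
    T=tool(); return (T[:3,:3].T@(w(g)-T[:3,3])*1000).round(1)
def ori():
    T=tool(); c,s=np.cos(YAW),np.sin(YAW); Rs=np.array([[c,s,0],[-s,c,0],[0,0,1]]); return Rs@T[:3,:3]
E
python3 - <<'E'
from h import *
T=tool();print(T.round(3)); print("tool axes in stand\n",ori().round(3)); a=ori(); print("yaw of tool x in stand",np.arctan2(a[1,0],a[0,0]))
print(s_(T[:3,3]), go([-.038,-.216,.25]), w([-.038,-.216,.25]), ctrl.grasp_offset)
E
```

```text
[[ 0.955  0.295 -0.     0.184]
 [ 0.295 -0.955  0.002 -0.596]
 [ 0.    -0.002 -1.     0.194]
 [ 0.     0.     0.     1.   ]]
tool axes in stand
 [[ 0.99   0.142 -0.   ]
 [ 0.142 -0.99   0.002]
 [ 0.    -0.002 -1.   ]]
yaw of tool x in stand 0.1423178981823832
[-0.41711482 -0.47259132  0.19356442] [ 411.7 -200.3  -56. ] [ 0.51864987 -0.28358675  0.25      ] 0.0187
```

```bash
python3 -m handwheel '[{"tz":-26},{"tz":-26},{"tz":-25},{"tx":20,"ty":-10},{"tx":30,"ty":-15},{"tx":36,"ty":-18},{"tx":36,"ty":-18},{"tx":36,"ty":-18},{"tx":36,"ty":-18},{"tx":36,"ty":-17},{"tx":36,"ty":-17},{"tx":36,"ty":-17}]' 60
python3 -m handwheel '[{"tx":36,"ty":-17},{"tx":36,"ty":-17},{"tx":30,"ty":-14},{"tx":20,"ty":-8},{"roll":0.1224},{"roll":0.1224},{"roll":0.1224},{"roll":0.1224},{"roll":0.1224},{"roll":0.1224},{"roll":0.1224},{"roll":0.1224}]'
python3 -m handwheel '[{"roll":0.1224},{"roll":0.1224},{"roll":0.1224},{"roll":0.1224},{"roll":0.1224},{"roll":0.1224},{},{}]'
python3 - <<'E'
from h import *
T=tool(); im,d=optics.get_image("wrist"); cv2.imwrite("pics/w1.png",im[:,:,::-1])
K,E=cam("wrist",T); v,u=np.mgrid[0:400,0:640]; A=s_(unproj(K,E,u,v,d))
m=(d>0)&(A[...,1]<-.175)&(A[...,1]>-.245)&(A[...,2]>.1)&(A[...,2]<.2)&(abs(A[...,0])<.07)&(im.max(2)<70)
Q=A[m]; print(m.sum()); 
from scipy.optimize import least_squares
f=lambda p:np.hypot(Q[:,0]-p[0],Q[:,2]-p[1])-.011
r=least_squares(f,[-.038,.169],loss="soft_l1",f_scale=.001); print(r.x,np.std(f(r.x)), np.percentile(Q[:,1],[1,99]))
print("angle",np.arctan2(r.x[0],r.x[1]-.125),np.hypot(r.x[0],r.x[1]-.125))
a=ori();print("yaw",np.arctan2(a[1,0],a[0,0]),s_(T[:3,3]),ctrl.get_obs()["q"].round(2),ctrl.get_obs()["contact_force"])
print(go([r.x[0],-.216,r.x[1]-.0187]))
E
```

```text
0$[0]: bad value
$[0]: bad value
$[0]: bad value
  ret = _var(a, axis=axis, dtype=dtype, out=out, ddof=ddof,
  arrmean = um.true_divide(arrmean, div, out=arrmean,
  ret = ret.dtype.type(ret / rcount)
Traceback (most recent call last):
IndexError: index -1 is out of bounds for axis 0 with size 0
```

View pics/w1.png

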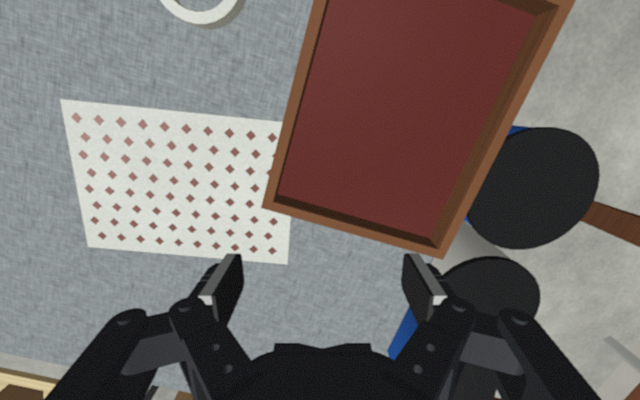

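The moves were refused and the arm hasn't moved: the view is still the mat and tray at the start pose. I'll try one row with all four keys.

```bash
python3 -m handwheel '[{"tx":0,"ty":0,"tz":-26,"roll":0}]' 60; python3 -m handwheel --help | head -30
```

```text
t: 0.23
tool_pos: [0.1839, -0.5934, 0.2136]
tool_rot: [-3.094, -0.467, 0.001]
contact_force: [-0.4, -0.0, -1.5]
opening: 0.0757
grip_force: 0.0invalid input: not JSON, or not a number
```

All four keys are needed.

```bash
python3 -m handwheel '[{"tx":0,"ty":0,"tz":-26,"roll":0},{"tx":0,"ty":0,"tz":-25,"roll":0},{"tx":20,"ty":-10,"tz":0,"roll":0},{"tx":30,"ty":-15,"tz":0,"roll":0},{"tx":36,"ty":-18,"tz":0,"roll":0},{"tx":36,"ty":-18,"tz":0,"roll":0},{"tx":36,"ty":-18,"tz":0,"roll":0},{"tx":36,"ty":-18,"tz":0,"roll":0},{"tx":36,"ty":-17,"tz":0,"roll":0},{"tx":36,"ty":-17,"tz":0,"roll":0},{"tx":36,"ty":-17,"tz":0,"roll":0},{"tx":36,"ty":-17,"tz":0,"roll":0}]' && python3 -m handwheel '[{"tx":36,"ty":-17,"tz":0,"roll":0},{"tx":30,"ty":-14,"tz":0,"roll":0},{"tx":20,"ty":-8,"tz":0,"roll":0},{"tx":0,"ty":0,"tz":0,"roll":0.1224},{"tx":0,"ty":0,"tz":0,"roll":0.1224},{"tx":0,"ty":0,"tz":0,"roll":0.1224},{"tx":0,"ty":0,"tz":0,"roll":0.1224},{"tx":0,"ty":0,"tz":0,"roll":0.1224},{"tx":0,"ty":0,"tz":0,"roll":0.1224},{"tx":0,"ty":0,"tz":0,"roll":0.1224},{"tx":0,"ty":0,"tz":0,"roll":0.1224},{"tx":0,"ty":0,"tz":0,"roll":0.1224}]' && python3 -m handwheel '[{"tx":0,"ty":0,"tz":0,"roll":0.1224},{"tx":0,"ty":0,"tz":0,"roll":0.1224},{"tx":0,"ty":0,"tz":0,"roll":0.1224},{"tx":0,"ty":0,"tz":0,"roll":0.1224},{"tx":0,"ty":0,"tz":0,"roll":0.1224},{"tx":0,"ty":0,"tz":0,"roll":0},{"tx":0,"ty":0,"tz":0,"roll":0}]'
cat > look.py <<'E'
from h import *
from scipy.optimize import least_squares
import sys
T=tool(); im,d=optics.get_image("wrist"); cv2.imwrite(f"pics/{sys.argv[1]}.png",im[:,:,::-1])
K,E=cam("wrist",T); v,u=np.mgrid[0:400,0:640]; A=s_(unproj(K,E,u,v,d))
m=(d>0)&(A[...,1]<-.175)&(A[...,1]>-.245)&(A[...,2]>.1)&(A[...,2]<.2)&(abs(A[...,0])<.07)&(im.max(2)<70)
a=ori();print("yaw",np.arctan2(a[1,0],a[0,0]),s_(T[:3,3]),ctrl.get_obs()["q"].round(2),ctrl.get_obs()["contact_force"])
Q=A[m]; print(m.sum()); 
if m.sum()>20:
    f=lambda p:np.hypot(Q[:,0]-p[0],Q[:,2]-p[1])-.011
    r=least_squares(f,[Q[:,0].mean(),Q[:,2].mean()-.008],loss="soft_l1",f_scale=.001); print(r.x,np.std(f(r.x)), np.percentile(Q[:,1],[1,99]))
    print("angle",np.arctan2(r.x[0],r.x[1]-.125),np.hypot(r.x[0],r.x[1]-.125))
    print(go([r.x[0],-.216,r.x[1]-.0187]))
E
python3 look.py w2
```

```text
t: 1.23
tool_pos: [0.4598, -0.3379, 0.2715]
tool_rot: [-3.106, -0.469, 0.0]
contact_force: [0.5, -0.4, -0.6]
opening: 0.06
grip_force: 0.0
t: 2.23
tool_pos: [0.5292, -0.2768, 0.2712]
tool_rot: [-2.889, 1.235, 0.001]
contact_force: [-0.3, -0.4, -0.1]
opening: 0.0596
grip_force: 0.0
t: 2.82
tool_pos: [0.5293, -0.2769, 0.2713]
tool_rot: [2.392, -2.037, -0.001]
contact_force: [0.2, -0.0, -0.2]
opening: 0.0599
grip_force: 0.0
yaw -1.5683742554352669 [-0.02646158 -0.21104177  0.27130808] [-0.61 -0.05  1.59  0.    1.6   2.38] [-0.08599389 -0.45765227 -0.15394482]
1241
[-0.03916823  0.16828614] 0.0005826530256752371 [-0.24432907 -0.17569923]
angle -0.7354979497265931 0.05837670405309945
[  5.   12.7 121.8]
```

```bash
python3 -m handwheel '[{"tx":5,"ty":12.7,"tz":0,"roll":0},{"tx":0,"ty":0,"tz":20,"roll":0},{"tx":0,"ty":0,"tz":25,"roll":0},{"tx":0,"ty":0,"tz":25,"roll":0},{"tx":0,"ty":0,"tz":20,"roll":0},{"tx":0,"ty":0,"tz":16,"roll":0},{"tx":0,"ty":0,"tz":16,"roll":0},{"tx":0,"ty":0,"tz":0,"roll":0},{"tx":0,"ty":0,"tz":0,"roll":0}]' && python3 -m handwheel '[{"tx":0,"ty":0,"tz":0,"roll":0},{"tx":0,"ty":0,"tz":0,"roll":0},{"tx":0,"ty":0,"tz":0,"roll":0},{"tx":0,"ty":0,"tz":0,"roll":0},{"tx":0,"ty":0,"tz":0,"roll":0},{"tx":0,"ty":0,"tz":0,"roll":0},{"tx":0,"ty":0,"tz":0,"roll":0},{"tx":0,"ty":0,"tz":0,"roll":0}]' 18 30
python3 - <<'E'
from h import *
print(s_(tool()[:3,3]),ori().round(3))
R_=58;a=-.735
def P(a): return np.array([-R_*np.sin(a),-R_*np.cos(a)]) # ty,tz coords
ang=list(np.linspace(-.735,0,6)); 
for x,y in zip(ang,ang[1:]): print((P(y)-P(x)).round(1))
ang=np.linspace(0,2*np.pi,25)
for x,y in zip(ang,ang[1:]): print((P(y)-P(x)).round(1).tolist(),end=' ')
E
```

```text
t: 3.62
tool_pos: [0.5165, -0.2838, 0.1488]
tool_rot: [2.389, -2.039, -0.004]
contact_force: [0.9, 0.3, -0.5]
opening: 0.0598
grip_force: 0.0
t: 4.28
tool_pos: [0.5177, -0.2839, 0.1497]
tool_rot: [-2.389, 2.04, -0.0]
contact_force: [0.5, -0.1, 0.4]
opening: 0.0182
grip_force: 0.0
[-0.03900673 -0.21612815  0.14972814] [[-0. -1.  0.]
 [-1.  0. -0.]
 [ 0. -0. -1.]]
[-6.7 -5.2]
[-7.4 -4.2]
[-7.9 -3.1]
[-8.3 -1.9]
[-8.5 -0.6]
[-15.0, 2.0] [-14.0, 5.8] [-12.0, 9.2] [-9.2, 12.0] [-5.8, 14.0] [-2.0, 15.0] [2.0, 15.0] [5.8, 14.0] [9.2, 12.0] [12.0, 9.2] [14.0, 5.8] [15.0, 2.0] [15.0, -2.0] [14.0, -5.8] [12.0, -9.2] [9.2, -12.0] [5.8, -14.0] [2.0, -15.0] [-2.0, -15.0] [-5.8, -14.0] [-9.2, -12.0] [-12.0, -9.2] [-14.0, -5.8] [-15.0, -2.0]
```

```bash
python3 look.py w3
```

```text
yaw -1.571231199041867 [-0.03900673 -0.21612815  0.14972814] [-0.63  0.    1.74 -0.    1.4   2.36] [0.35932591 0.90784008 0.46345488]
3438
[-0.0389284   0.16840949] 0.005539778843502916 [-0.24430884 -0.17573671]
angle -0.7310287079070631 0.05830783950594783
[-0.1 -0.1 -0. ]
```

View pics/w3.png

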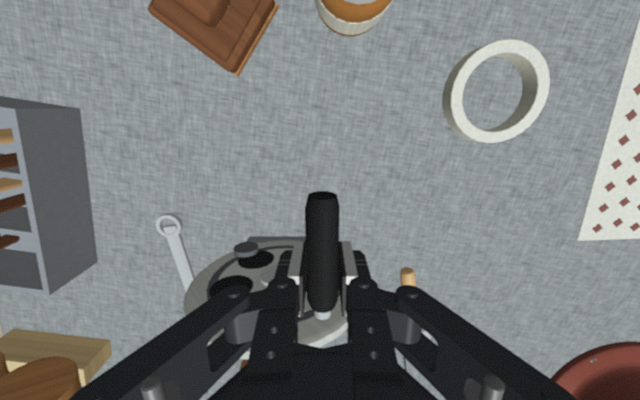

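```bash
python3 -m handwheel '[{"tx":0,"ty":0,"tz":0,"roll":0},{"tx":0,"ty":0,"tz":0,"roll":0},{"tx":0,"ty":0,"tz":0,"roll":0},{"tx":0,"ty":0,"tz":0,"roll":0}]' 10 40
python3 look.py w4 | head -1
```

```text
t: 4.67
tool_pos: [0.5177, -0.2839, 0.1497]
tool_rot: [-2.389, 2.04, 0.0]
contact_force: [0.6, 0.6, 0.4]
opening: 0.0099
grip_force: 0.0
yaw -1.5713301611041322 [-0.0390261  -0.21615679  0.14966989] [-0.63  0.    1.74  0.    1.4   2.36] [0.37134041 1.30040088 0.43718975]
```

```bash
python3 - <<'E'
import cv2
im=cv2.imread("pics/w4.png")[170:350,200:440]; cv2.imwrite("pics/w4c.png",cv2.resize(im,None,fx=3,fy=3,interpolation=cv2.INTER_CUBIC))
E
```

```text
(no output)
```

View pics/w4c.png

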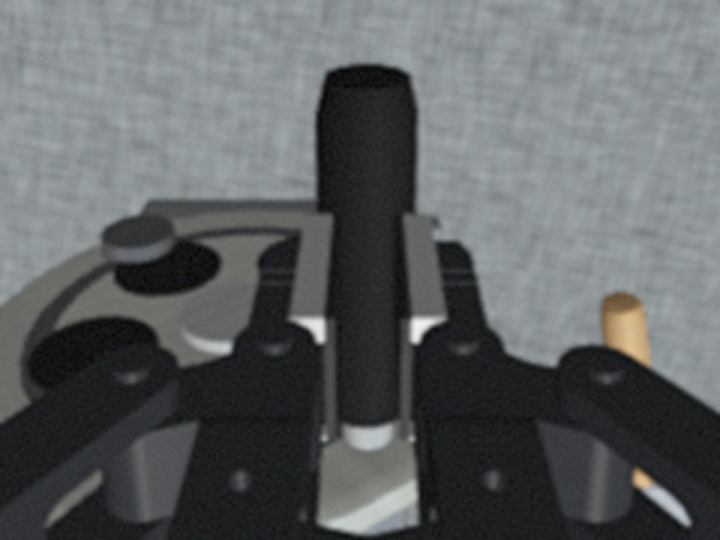

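```bash
python3 - <<'E'
from h import *
T=tool(); im,d=optics.get_image("wrist"); K,E=cam("wrist",T)
for cu,cv_ in((316,220),(425,220),(316,280),(425,280),(310,325),(330,380),(405,380),(368,80),(368,120),(368,180),(368,240),(368,300),(368,360),(368,400)):
    u,v=200+cu//3,170+cv_//3; P=unproj(K,E,u,v,d[v,u]); print((cu,cv_),d[v,u].round(4),s_(P).round(4),((T[:3,:3].T@(P-T[:3,3]))*1000).round(1))
E
```

```text
(316, 220) 0.1519 [-0.0295 -0.2282  0.1926] [ 12.   -9.6 -42.9]
(425, 220) 0.1524 [-0.0492 -0.228   0.1922] [ 11.8  10.2 -42.5]
(316, 280) 0.1333 [-0.0306 -0.2278  0.2124] [ 11.6  -8.4 -62.7]
(425, 280) 0.1329 [-0.0479 -0.228   0.2127] [ 11.8   8.8 -63.1]
(310, 325) 0.1239 [-0.0303 -0.2265  0.2228] [ 10.3  -8.8 -73.1]
(330, 380) 0.1258 [-0.0333 -0.2176  0.2237] [  1.4  -5.7 -74. ]
(405, 380) 0.1267 [-0.0447 -0.2171  0.223 ] [  0.9   5.7 -73.3]
(368, 80) 0.166 [-0.0388 -0.2482  0.171 ] [ 32.1  -0.3 -21.3]
(368, 120) 0.1611 [-0.0388 -0.2421  0.1783] [ 25.9  -0.3 -28.6]
(368, 180) 0.1637 [-0.0388 -0.2299  0.1796] [ 13.8  -0.3 -29.9]
(368, 240) 0.1681 [-0.0388 -0.2166  0.1795] [  0.4  -0.3 -29.8]
(368, 300) 0.1716 [-0.0388 -0.2031  0.1803] [-13.   -0.3 -30.6]
(368, 360) 0.1775 [-0.0388 -0.1877  0.1793] [-28.5  -0.3 -29.6]
(368, 400) 0.1814 [-0.0388 -0.1772  0.1787] [-39.   -0.2 -29. ]
```

The grip reading of 0 and the crop agree. The pads (crop 300–440, 215–330) pass over the grip, and depth puts the finger ends about 41 mm short of the TCP the state reports. Both cameras give the same grip height, so I'll measure the tips once more and go by that.

```bash
python3 - <<'E'
from h import *
T=tool(); im,d=optics.get_image("wrist"); K,E=cam("wrist",T); v,u=np.mgrid[0:400,0:640]
P=(unproj(K,E,u,v,d)-T[:3,3])@T[:3,:3]*1000
for s in(-1,1):
    m=(d>0)&(s*P[...,1]>4)&(s*P[...,1]<16)&(abs(P[...,0])<13.5)&(P[...,2]<-34)&(P[...,2]>-90)
    print(s,m.sum(),np.percentile(P[m],[1,5,50,95,99],axis=0).round(1).tolist())
m=(d>0)&(abs(P[...,0])<60)&(abs(P[...,1])<60)&(P[...,2]<-85); print(m.sum(),np.percentile(P[m],[50,95,99],axis=0).round(1).tolist())
E
python3 -m handwheel '[{"tx":0,"ty":0,"tz":0,"roll":0},{"tx":0,"ty":0,"tz":0,"roll":0},{"tx":0,"ty":0,"tz":0,"roll":0},{"tx":0,"ty":0,"tz":0,"roll":0},{"tx":0,"ty":0,"tz":0,"roll":0},{"tx":0,"ty":0,"tz":0,"roll":0}]' 50 40
```

```text
-1 1488 [[-9.2, -15.8, -89.5], [-6.4, -15.2, -88.2], [11.6, -8.3, -72.5], [13.1, -5.0, -44.9], [13.4, -5.0, -39.4]]
1 1484 [[-9.3, 5.0, -89.6], [-6.5, 5.0, -88.1], [11.5, 8.2, -72.3], [13.1, 15.3, -44.7], [13.3, 15.8, -39.4]]
35012 [[12.5, 0.0, -114.4], [19.8, 50.6, -90.4], [20.8, 57.1, -86.5]]
t: 5.32
tool_pos: [0.5177, -0.2839, 0.1497]
tool_rot: [-2.389, 2.04, -0.0]
contact_force: [-0.4, -0.0, -0.6]
opening: 0.0501
grip_force: 0.0
```

```bash
python3 -m handwheel '[{"tx":0,"ty":0,"tz":10,"roll":0},{"tx":0,"ty":0,"tz":10,"roll":0},{"tx":0,"ty":0,"tz":10,"roll":0},{"tx":0,"ty":0,"tz":10,"roll":0},{"tx":0,"ty":0,"tz":0,"roll":0},{"tx":0,"ty":0,"tz":0,"roll":0}]' && python3 -m handwheel '[{"tx":0,"ty":0,"tz":0,"roll":0},{"tx":0,"ty":0,"tz":0,"roll":0},{"tx":0,"ty":0,"tz":0,"roll":0},{"tx":0,"ty":0,"tz":0,"roll":0},{"tx":0,"ty":0,"tz":0,"roll":0},{"tx":0,"ty":0,"tz":0,"roll":0}]' 10 40
```

```text
t: 5.82
tool_pos: [0.5168, -0.2833, 0.108]
tool_rot: [2.389, -2.04, -0.005]
contact_force: [-0.2, -0.8, 0.5]
opening: 0.05
grip_force: 0.0
t: 6.32
tool_pos: [0.518, -0.2843, 0.1106]
tool_rot: [2.389, -2.04, 0.002]
contact_force: [-0.5, 0.9, 3.3]
opening: 0.0204
grip_force: 39.3
```

```bash
python3 -m handwheel '[{"tx":0,"ty":-6.7,"tz":-5.2,"roll":0},{"tx":0,"ty":-7.4,"tz":-4.2,"roll":0},{"tx":0,"ty":-7.9,"tz":-3.1,"roll":0},{"tx":0,"ty":-8.3,"tz":-1.9,"roll":0},{"tx":0,"ty":-8.5,"tz":-0.6,"roll":0},{"tx":0,"ty":0,"tz":0,"roll":0},{"tx":0,"ty":0,"tz":0,"roll":0}]'; python3 look.py w5
```

```text
t: 6.9
tool_pos: [0.5577, -0.2779, 0.125]
tool_rot: [-2.388, 2.039, -0.004]
contact_force: [3.0, -1.5, 0.6]
opening: 0.0208
grip_force: 39.5
yaw -1.5708905895314205 [ 0.00144419 -0.21650925  0.12502423] [-0.58  0.1   1.69  0.    1.36  2.4 ] [ 3.29999544 -0.90306575  0.97811471]
5620
[0.00134862 0.18272567] 0.003752889983973583 [-0.2442653  -0.18215058]
angle 0.02335824976570333 0.05774142139291332
[ -0.5  -0.4 -39. ]
```

```bash
python3 -m handwheel '[{"tx":0,"ty":-15,"tz":2,"roll":0},{"tx":0,"ty":-14,"tz":5.8,"roll":0},{"tx":0,"ty":-12,"tz":9.2,"roll":0},{"tx":0,"ty":-9.2,"tz":12,"roll":0},{"tx":0,"ty":-5.8,"tz":14,"roll":0},{"tx":0,"ty":-2,"tz":15,"roll":0},{"tx":0,"ty":0,"tz":0,"roll":0}]'; python3 look.py w6
```

```text
t: 7.53
tool_pos: [0.6126, -0.2691, 0.0623]
tool_rot: [2.388, -2.04, -0.001]
contact_force: [2.4, -5.7, -3.9]
opening: 0.0209
grip_force: 39.7
yaw -1.5717349591706002 [ 0.05707579 -0.21641106  0.06234645] [-0.52  0.26  1.61 -0.    1.27  2.46] [ 2.30075047 -4.30520642 -2.80441231]
26089
[0.0331012  0.16771507] 0.011807059815773216 [-0.24220198 -0.18565136]
angle 0.6592663847921717 0.054039492648126096
[ -0.4  24.2 -85.5]
```

```bash
python3 -m handwheel '[{"tx":0,"ty":2,"tz":15,"roll":0},{"tx":0,"ty":5.8,"tz":14,"roll":0},{"tx":0,"ty":9.2,"tz":12,"roll":0},{"tx":0,"ty":12,"tz":9.2,"roll":0},{"tx":0,"ty":14,"tz":5.8,"roll":0},{"tx":0,"ty":15,"tz":2,"roll":0},{"tx":0,"ty":0,"tz":0,"roll":0}]' && python3 -m handwheel '[{"tx":0,"ty":15,"tz":-2,"roll":0},{"tx":0,"ty":14,"tz":-5.8,"roll":0},{"tx":0,"ty":12,"tz":-9.2,"roll":0},{"tx":0,"ty":9.2,"tz":-12,"roll":0},{"tx":0,"ty":5.8,"tz":-14,"roll":0},{"tx":0,"ty":2,"tz":-15,"roll":0},{"tx":0,"ty":0,"tz":0,"roll":0}]' && python3 look.py w7
```

```text
t: 8.17
tool_pos: [0.5548, -0.2783, 0.009]
tool_rot: [-2.387, 2.042, -0.001]
contact_force: [-1.2, -1.6, 2.5]
opening: 0.0207
grip_force: 40.3
t: 8.75
tool_pos: [0.4986, -0.2874, 0.0683]
tool_rot: [-2.388, 2.041, -0.003]
contact_force: [-1.3, -0.9, 1.1]
opening: 0.0205
grip_force: 40.9
yaw -1.5716749035903013 [-0.0584168  -0.21657615  0.0683346 ] [-0.65  0.05  1.84 -0.    1.25  2.33] [-2.30577361 -3.175711    1.38301066]
24200
[-0.03332446  0.17332132] 0.011893474438172286 [-0.2424492  -0.18564404]
angle -0.6037409995135786 0.0586981252542763
[ -0.5 -25.2 -87.6]
```

```bash
python3 -m handwheel '[{"tx":0,"ty":-2,"tz":-15,"roll":0},{"tx":0,"ty":-5.8,"tz":-14,"roll":0},{"tx":0,"ty":-9.2,"tz":-12,"roll":0},{"tx":0,"ty":-12,"tz":-9.2,"roll":0},{"tx":0,"ty":-13.5,"tz":-5.8,"roll":0},{"tx":0,"ty":-9,"tz":-1.5,"roll":0},{"tx":0,"ty":-5.2,"tz":-0.5,"roll":0},{"tx":0,"ty":0,"tz":0,"roll":0},{"tx":0,"ty":0,"tz":0,"roll":0},{"tx":0,"ty":0,"tz":0,"roll":0}]' && python3 look.py w8 && python3 - <<'E'
from h import *
# stand x of axis: re-measure from top image wheel / roller fit
E
```

```text
t: 9.63
tool_pos: [0.5567, -0.2781, 0.1249]
tool_rot: [-2.387, 2.039, -0.006]
contact_force: [2.4, -1.8, 5.4]
opening: 0.0204
grip_force: 41.4
yaw -1.5709917121356511 [ 0.00041065 -0.21656775  0.12494439] [-0.58  0.09  1.69  0.    1.36  2.4 ] [ 1.80673681 -0.52348342  5.77488446]
5626
[0.00023847 0.18277407] 0.0037343372267957973 [-0.24433706 -0.18204976]
angle 0.004127686726935231 0.05777456278943445
[ -0.5  -0.  -39.2]
```

```bash
python3 -m handwheel '[{"tx":0,"ty":0,"tz":0,"roll":0},{"tx":0,"ty":0,"tz":0,"roll":0},{"tx":0,"ty":0,"tz":0,"roll":0},{"tx":0,"ty":0,"tz":0,"roll":0},{"tx":0,"ty":0,"tz":0,"roll":0},{"tx":0,"ty":0,"tz":-12,"roll":0},{"tx":0,"ty":0,"tz":-25,"roll":0},{"tx":0,"ty":0,"tz":-30,"roll":0},{"tx":0,"ty":0,"tz":-30,"roll":0},{"tx":0,"ty":0,"tz":-25,"roll":0},{"tx":0,"ty":0,"tz":-10,"roll":0},{"tx":0,"ty":0,"tz":0,"roll":0}]' 60 && python3 look.py w9; python3 - <<'E'
from h import *
from scipy.optimize import least_squares
T=tool();im,d=optics.get_image("wrist");K,E=cam("wrist",T); v,u=np.mgrid[0:400,0:640]; A=s_(unproj(K,E,u,v,d))
# wheel rim in wrist view
m=(d>0)&(A[...,1]>-.166)&(A[...,1]<-.144)&(A[...,2]>.1)&(A[...,2]<.205); Q=A[m]; print("wheel",m.sum(),np.percentile(Q[:,0],[.5,99.5]),np.percentile(Q[:,2],99))
# top camera: roller axis & grip
im,d=optics.get_image("top"); K,E=cam("top"); A=s_(unproj(K,E,u,v,d)); C=im.astype(int)
m=(C[...,0]-C[...,2]>35)&(abs(A[...,0])<.04)&(A[...,1]>-.058)&(A[...,1]<.095)&(A[...,2]>.13)&(A[...,2]<.18); Q=A[m]
f=lambda p:np.hypot(Q[:,0]-p[0]-p[1]*Q[:,1],Q[:,2]-.125-p[2])-.042
r=least_squares(f,[0,0,0],loss="soft_l1",f_scale=.002); print("top roller",m.sum(),r.x)
m=(A[...,1]>.14)&(A[...,1]<.25)&(abs(A[...,2]-.15)<.006)&(abs(A[...,0])<.04); print("tail x",np.percentile(A[m][:,0],[1,99]))
E
```

```text
t: 10.68
tool_pos: [0.5562, -0.2791, 0.2615]
tool_rot: [-2.388, 2.04, -0.012]
contact_force: [-0.2, -0.3, -0.1]
opening: 0.06
grip_force: 0.0
yaw -1.5713160001863586 [-1.63465593e-04 -2.17418512e-01  2.61499621e-01] [-0.58  0.01  1.55  0.    1.58  2.4 ] [ 0.3157327   0.77820472 -0.78564335]
1434
[-4.60701367e-05  1.82742032e-01] 0.000596298384411221 [-0.24430103 -0.17580475]
angle -0.0007978612007065853 0.05774205027116332
[-0.8 -0.8 94.3]
wheel 4447 [-0.07121388  0.34850439] 0.19875399379799707
top roller 1410 [ 3.47499423e-05 -2.17093176e-03 -2.18611664e-04]
tail x [-0.03045183  0.03204597]
```

```bash
python3 -m handwheel '[{"tx":-18,"ty":0,"tz":-5,"roll":0},{"tx":-30,"ty":0,"tz":0,"roll":0},{"tx":-36,"ty":0,"tz":0,"roll":0},{"tx":-36,"ty":0,"tz":0,"roll":0},{"tx":-36,"ty":0,"tz":0,"roll":0},{"tx":-36,"ty":0,"tz":0,"roll":0},{"tx":-36,"ty":0,"tz":0,"roll":0},{"tx":-36,"ty":0,"tz":0,"roll":0},{"tx":-36,"ty":0,"tz":0,"roll":0},{"tx":-32,"ty":0,"tz":0,"roll":0},{"tx":-25,"ty":0,"tz":0,"roll":0},{"tx":-15,"ty":0,"tz":0,"roll":0}]' && python3 -m handwheel '[{"tx":0,"ty":0,"tz":0,"roll":-0.121},{"tx":0,"ty":0,"tz":0,"roll":-0.121},{"tx":0,"ty":0,"tz":0,"roll":-0.121},{"tx":0,"ty":0,"tz":0,"roll":-0.121},{"tx":0,"ty":0,"tz":0,"roll":-0.121},{"tx":0,"ty":0,"tz":0,"roll":-0.121},{"tx":0,"ty":0,"tz":0,"roll":-0.121},{"tx":0,"ty":0,"tz":0,"roll":-0.121},{"tx":0,"ty":0,"tz":0,"roll":-0.121},{"tx":0,"ty":0,"tz":0,"roll":-0.121},{"tx":0,"ty":0,"tz":0,"roll":-0.121},{"tx":0,"ty":0,"tz":0,"roll":-0.121}]' && python3 -m handwheel '[{"tx":0,"ty":0,"tz":0,"roll":-0.119},{"tx":0,"ty":0,"tz":0,"roll":0},{"tx":0,"ty":0,"tz":0,"roll":0}]'
cat > look2.py <<'E'
from h import *
import sys
T=tool(); im,d=optics.get_image("wrist"); cv2.imwrite(f"pics/{sys.argv[1]}.png",im[:,:,::-1])
K,E=cam("wrist",T); v,u=np.mgrid[0:400,0:640]; A=s_(unproj(K,E,u,v,d)); np.savez(f"pics/{sys.argv[1]}.npz",K=K,E=E,A=A)
a=ori();o=ctrl.get_obs();print("yaw",np.arctan2(a[1,0],a[0,0]),s_(T[:3,3]).round(4),o["q"].round(2),o["contact_force"].round(1),o["grip_force"],o["opening"])
m=(d>0)&(A[...,1]>.12)&(A[...,1]<.24)&(abs(A[...,0])<.02)&(A[...,2]>.195)&(A[...,2]<.222); Q=A[m]; print("pull",m.sum())
if m.sum(): print(np.percentile(Q,[1,50,99],axis=0).round(4).tolist())
for p in([.01,.155,.155],[.031,.199,.155]): print(p,proj(K,E,w(p)).round(1))
print(go([0,.155,.136]))
E
python3 look2.py p1
```

```text
t: 11.83
tool_pos: [0.4946, 0.0919, 0.2588]
tool_rot: [2.389, -2.036, -0.006]
contact_force: [-0.4, -0.3, 0.3]
opening: 0.0598
grip_force: 0.0
t: 12.83
tool_pos: [0.4953, 0.0893, 0.2586]
tool_rot: [3.141, 0.069, -0.008]
contact_force: [0.6, -0.6, 0.0]
opening: 0.0604
grip_force: 0.0
t: 13.08
tool_pos: [0.4956, 0.0893, 0.2594]
tool_rot: [-3.132, -0.242, 0.006]
contact_force: [-0.6, 0.5, -1.0]
opening: 0.0601
grip_force: 0.0
yaw -0.003087461873855558 [-0.0023  0.1559  0.2594] [ 0.03 -0.27  1.8   0.    1.61  1.45] [-0.3 -0.2  0.2] 0.0 0.060146432957274835
pull 524
[[-0.0086, 0.1445, 0.1957], [0.0028, 0.1542, 0.2138], [0.0098, 0.1642, 0.2159]]
[0.01, 0.155, 0.155] [322.1 175.9]
[0.031, 0.199, 0.155] [279.1 156.1]
[  2.4   1.  123.9]
```

View pics/p1.png

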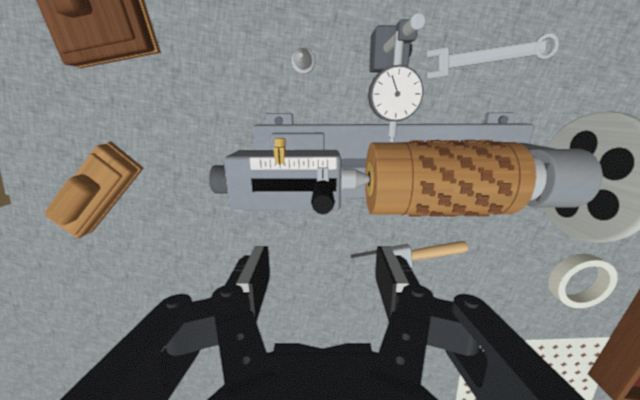

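```bash
python3 -m handwheel '[{"tx":2.4,"ty":1,"tz":10,"roll":0},{"tx":0,"ty":0,"tz":25,"roll":0},{"tx":0,"ty":0,"tz":25,"roll":0},{"tx":0,"ty":0,"tz":25,"roll":0},{"tx":0,"ty":0,"tz":20,"roll":0},{"tx":0,"ty":0,"tz":12,"roll":0},{"tx":0,"ty":0,"tz":7,"roll":0},{"tx":0,"ty":0,"tz":0,"roll":0},{"tx":0,"ty":0,"tz":0,"roll":0}]' && python3 look2.py p2 && python3 - <<'E'
import cv2
im=cv2.imread("pics/p2.png")[90:230,220:380]; cv2.imwrite("pics/p2c.png",cv2.resize(im,None,fx=4,fy=4,interpolation=cv2.INTER_CUBIC))
E
```

```text
t: 13.88
tool_pos: [0.4995, 0.0888, 0.1382]
tool_rot: [3.132, 0.246, 0.001]
contact_force: [-0.0, 0.0, 0.6]
opening: 0.0601
grip_force: 0.0
yaw -0.0006057721101545028 [0.0015 0.1547 0.1382] [ 0.03 -0.19  1.94  0.    1.39  1.44] [ 0.5 -1.4 -0. ] 0.0 0.059775568518872266
pull 4438
[[-0.0086, 0.1205, 0.1955], [0.0067, 0.1565, 0.2114], [0.0134, 0.1965, 0.221]]
[0.01, 0.155, 0.155] [320.2 227.6]
[0.031, 0.199, 0.155] [248.7 196.5]
[-2.  -0.3  3. ]
```

View pics/p2c.png

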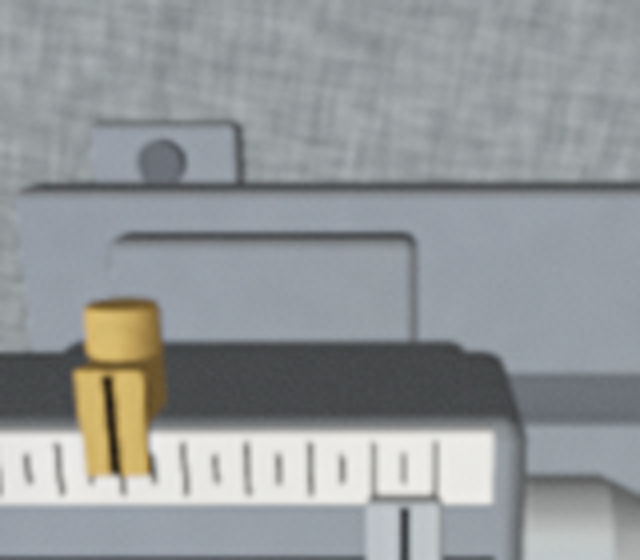

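```bash
python3 - <<'E'
from h import *
f=np.load("pics/p2.npz")
a=s_(ray(f["K"],f["E"],248.75,208.25,.155)); b=s_(ray(f["K"],f["E"],321.3,216.3,.155)); print(a,b,a-b)
E
python3 -m handwheel '[{"tx":-1,"ty":0,"tz":3,"roll":0},{"tx":0,"ty":0,"tz":0,"roll":0},{"tx":0,"ty":0,"tz":0,"roll":0},{"tx":0,"ty":0,"tz":0,"roll":0},{"tx":0,"ty":0,"tz":0,"roll":0},{"tx":0,"ty":0,"tz":0,"roll":0},{"tx":0,"ty":0,"tz":0,"roll":0},{"tx":0,"ty":0,"tz":0,"roll":0}]' 10 60; python3 look2.py p3
```

```text
[0.02325671 0.19964996 0.155     ] [0.01780931 0.15429642 0.155     ] [5.44739950e-03 4.53535340e-02 2.77555756e-17]
t: 14.6
tool_pos: [0.4983, 0.0896, 0.1357]
tool_rot: [-3.13, -0.247, -0.001]
contact_force: [-2.7, 4.7, 3.8]
opening: 0.0202
grip_force: 58.7
yaw 1.824980235984894e-06 [0.0004 0.1558 0.1357] [ 0.03 -0.19  1.95  0.    1.39  1.44] [-3.   5.4  4. ] 58.6697712354362 0.01977661714570702
pull 5076
[[-0.0087, 0.1233, 0.1955], [0.0077, 0.1547, 0.2134], [0.0141, 0.191, 0.2218]]
[0.01, 0.155, 0.155] [321.8 227.8]
[0.031, 0.199, 0.155] [249.2 196.1]
[-0.5  0.7 -0.3]
```

```bash
python3 -m handwheel '[{"tx":0,"ty":-3,"tz":0,"roll":0},{"tx":0,"ty":-5,"tz":0,"roll":0},{"tx":0,"ty":-6,"tz":0,"roll":0},{"tx":0,"ty":-7,"tz":0,"roll":0},{"tx":0,"ty":-7,"tz":0,"roll":0},{"tx":0,"ty":-6,"tz":0,"roll":0},{"tx":0,"ty":-5,"tz":0,"roll":0},{"tx":0,"ty":-4,"tz":0,"roll":0},{"tx":0,"ty":-1.5,"tz":0,"roll":0},{"tx":0,"ty":0,"tz":0,"roll":0},{"tx":0,"ty":0,"tz":0,"roll":0},{"tx":0,"ty":0,"tz":0,"roll":0}]' && python3 look2.py p4 && python3 - <<'E'
import cv2
im=cv2.imread("pics/p4.png")[170:240,270:370]; cv2.imwrite("pics/p4c.png",cv2.resize(im,None,fx=8,fy=8,interpolation=cv2.INTER_CUBIC))
E
```

```text
t: 15.65
tool_pos: [0.4921, 0.1286, 0.1356]
tool_rot: [3.123, 0.244, 0.002]
contact_force: [-0.9, -14.0, 4.5]
opening: 0.0201
grip_force: 59.5
yaw -0.0014075960465464157 [0.0004 0.1952 0.1356] [ 0.11 -0.19  1.94 -0.01  1.39  1.53] [  0.2 -13.6   5.2] 59.54128643497825 0.020320462983332323
pull 5140
[[-0.0087, 0.1591, 0.1955], [0.0078, 0.1949, 0.2135], [0.0142, 0.2316, 0.2218]]
[0.01, 0.155, 0.155] [384.5 227.5]
[0.031, 0.199, 0.155] [314.6 196.2]
[-0.4 40.2  0. ]
```

View pics/p4c.png

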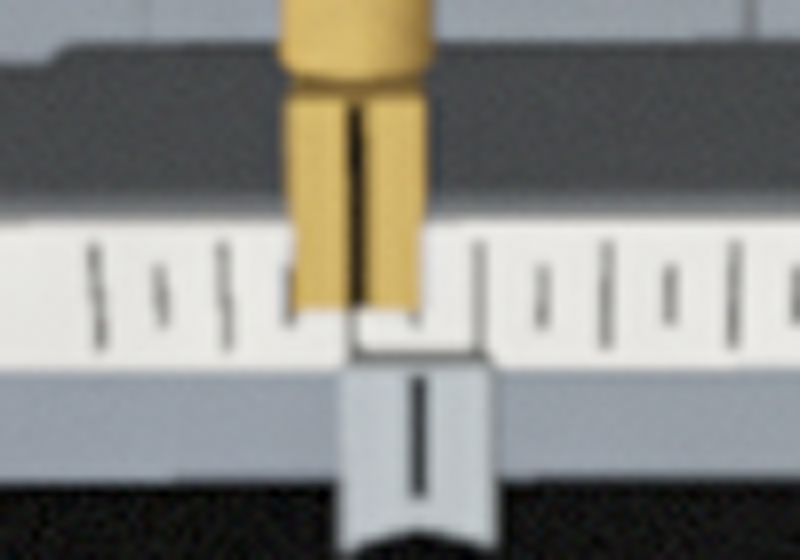

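```bash
python3 - <<'E'
from h import *
f=np.load("pics/p4.npz")
a=s_(ray(f["K"],f["E"],314.75,207.9,.155)); b=s_(ray(f["K"],f["E"],322.4,217,.155)); print(a,b,a-b)
E
```

```text
[0.02340349 0.19895649 0.155     ] [0.01734314 0.1942543  0.155     ] [0.00606036 0.00470219 0.        ]
```

```bash
python3 -m handwheel '[{"tx":0,"ty":-2.5,"tz":0,"roll":0},{"tx":0,"ty":-2.5,"tz":0,"roll":0},{"tx":0,"ty":0,"tz":0,"roll":0},{"tx":0,"ty":0,"tz":0,"roll":0},{"tx":0,"ty":0,"tz":0,"roll":0},{"tx":0,"ty":0,"tz":0,"roll":0},{"tx":0,"ty":0,"tz":0,"roll":0},{"tx":0,"ty":0,"tz":0,"roll":0}]' && python3 look2.py p5 && python3 - <<'E'
from h import *
im=cv2.imread("pics/p5.png")[170:240,270:370]; cv2.imwrite("pics/p5c.png",cv2.resize(im,None,fx=8,fy=8,interpolation=cv2.INTER_CUBIC))
g=cv2.cvtColor(im,cv2.COLOR_BGR2GRAY).astype(float)
for r in(33,34,35,36): print(r+170,270+np.argmin(g[r,40:65])+40,g[r,44:60].astype(int))
for r in(48,50,52,54): print(r+170,270+np.argmin(g[r,44:60])+44,g[r,44:60].astype(int))
E
```

```text
t: 16.37
tool_pos: [0.4914, 0.1332, 0.1357]
tool_rot: [3.123, 0.244, 0.002]
contact_force: [-0.5, -13.0, 4.8]
opening: 0.0201
grip_force: 59.6
yaw -0.0015739587422478505 [0.0004 0.1999 0.1357] [ 0.12 -0.18  1.94 -0.01  1.39  1.54] [ -0.9 -15.    4.5] 59.63103814981878 0.019787356596143158
pull 5122
[[-0.0087, 0.1643, 0.1956], [0.0077, 0.1993, 0.2135], [0.0143, 0.2352, 0.2218]]
[0.01, 0.155, 0.155] [391.9 227.4]
[0.031, 0.199, 0.155] [322.3 196.1]
[-0.3 44.9  0.1]
203 322 [162 176 182 180 182 185 166  91  41 109 161 181 182 181 177 178]
204 322 [137 173 181 180 184 183 167  94  40 110 162 181 183 181 177 177]
205 322 [134 174 180 181 183 185 166  92  43 109 164 181 182 182 176 179]
206 322 [134 173 182 180 184 184 165  89  36 107 160 178 181 180 176 181]
218 322 [192 193 195 195 196 194 176 112  65 141 190 195 194 194 197 197]
220 322 [193 191 191 194 198 193 175 113  65 144 190 195 193 194 196 197]
222 322 [191 191 192 195 196 195 175 112  68 144 190 197 195 194 196 197]
224 322 [192 191 193 195 194 194 174 113  68 144 189 195 194 195 196 197]
```

View pics/p5c.png

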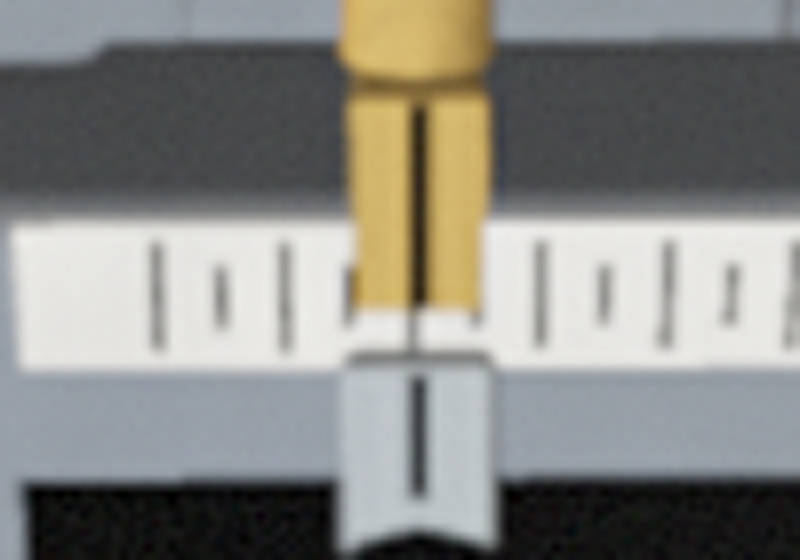

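The two lines now meet: both sit at column 322 to well under a pixel. I'll check the crank once more from the top camera before handing in.

```bash
python3 - <<'E'
from h import *
im,d=optics.get_image("top"); K,E=cam("top"); v,u=np.mgrid[0:400,0:640]; A=s_(unproj(K,E,u,v,d))
m=(A[...,1]<-.178)&(A[...,1]>-.242)&(A[...,2]>.15)&(A[...,2]<.21)&(abs(A[...,0])<.07); print(m.sum(),np.percentile(A[m],[2,50,98],axis=0).round(4).tolist())
o=ctrl.get_obs(); print(o["t"],o["contact_force"],s_(o["tool_pos"]),o["dq"].round(3))
if m.sum()>50 and abs(np.median(A[m][:,0]))<.003: print(ctrl.finish_job())
E
```

```text
175 [[-0.0095, -0.2405, 0.1838], [0.0005, -0.2095, 0.1914], [0.0112, -0.1786, 0.1948]]
16.4667 [ -1.3568676  -14.51426751   4.12994622] [0.00038716 0.19991901 0.1356559 ] [ 0.001 -0.001  0.001 -0.    -0.001  0.001]
the job is handed in; nothing more can be done
None
```

The job is handed in at about 16.5 s: the roller went up to the top and on through one full turn, ending with the grip straight up to within my measuring error of about 0.02 rad. The tail centre is held against its spring with the two lines meeting to well under a pixel. The real fingertips sit about 40 mm short of the TCP the robot reports, so my first grasp closed on air, and I allowed for that offset afterwards.

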